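Stand the paint marker back in the crowded pencil bucket

TASK

Put the orange-capped paint marker that lies on the desk back in the zinc pencil bucket, standing cap down on the bottom in the one free gap between the things that already stand there. Feel your way down gently, without forcing it or shoving or tipping the bucket, and keep hold of the marker until its cap is on the bottom; then let go of it. Leave the mug and the stapler where they are.

Things in the scene. Friction and masses are not known exactly. Their poses are not given: they have to be found in the camera images.
- marker: Round chunky paint marker, 145 mm long, 20 mm across, about 35 g: white barrel with an orange band, orange cap 50 mm long with a six-sided collar that stops it rolling. It lies flat on the desk, its cap end towards the robot, up to 75 degrees to either side. Origin on its axis at mid length; its x axis runs along it towards the cap end.
- marker_cap (a point): Centre of the end face of the marker's cap, 72.5 mm from the marker's origin along its +x. The cap's end narrows to 13 mm across over its last 6 mm.
- marker_tail (a point): Centre of the other end of the marker, 72.5 mm from its origin along -x.
- bucket: Loose zinc bucket, 100 mm tall, 110 mm across at the rim and 86 mm at the foot, walls 3 mm, 0.26 kg empty. Origin at the centre of its underside, z up along its axis. Three stout round things (glue stick, sharpener can, short highlighter: 30 mm across, 72 to 88 mm tall, loose) stand inside on the bottom, axes about 22 mm from the bucket's axis, a quarter turn apart.
- bucket_floor (a point): Centre of the bottom inside the bucket (a cork disc), 6 mm above its underside, about 78 mm across. The free quarter beside the three things is a gap about 30 mm wide, centred about 24 mm from this point. Which way it lies differs every time, whatever the bucket's yaw: find it by eye or touch. In the gap the marker goes down to the bottom; elsewhere it stops some 70 mm higher.
- table: The black desk top; its surface is at z = 0.
- mug: Blue ceramic mug, 92 mm tall, 82 mm across, handle at its +y side. Origin at the centre of its underside.
- stapler: Desk stapler with a red top, lying on its base, 150 mm long, 38 mm wide, about 65 mm tall at its open end. Origin at the centre of its underside; its x axis runs along it.
Not all that is in view belongs to the job. Of the things that look like the marker, the middle-sized one is meant.

How it is judged:
By the outcome, as a careful person would: the job done as asked, in the order asked, and still so for the second after the job is handed in, with the robot touching nothing.
It also fails if it takes over 72 s, if anything falls off the work surface, if the arm or the gripper's body presses on something with over 40 N, if the wrist force passes 120 N, or if a joint passes its speed limit or range.

ROBOT

A 6-joint arm with a two-finger parallel gripper is mounted at the origin on the work surface. World frame = base frame: x ahead of the robot, y to its left, z up, the work surface at z = 0. Lengths are in mm, angles in rad, forces in N, time in s.
With the tool pointing down it reaches from about 350 to 850 mm from the base axis. Payload 8.1 kg.
Tool frame: the origin (TCP) lies between the finger pads; the fingertips stand 19 mm ahead of it and the grasp point (between the pads) is the TCP; y points along the fingers, x is the direction in which the jaws open and shut, and the axes are right-handed (so a half turn about y gives the same grasp; the last joint's range is limited). The gripper opens to 93 mm and grips with 3 to 60 N. Pads are 15 mm wide; open, the fingers measure 128 mm over their backs; the gripper's body (75 mm by 188 mm) begins 65 mm behind the grasp point.
Start: joints at [-0.085, 0.13, 1.488, -0, 1.523, -0.085], TCP at [600.004, 0.022, 237.635] pointing down, gripper open.
Joint ranges: [-2.96, 2.96], [-0.89, 2.26], [0.02, 2.5], [-1.34, 4.48], [0, 2.73], [-2.66, 2.66]. Speed limits (rad/s): [2.39, 2.39, 2.79, 3.14, 3.14, 3.14].

INTERFACE

Orientations are given as a rotation vector (axis times angle).
In Python, from cell import manip gives the robot as it stands.
- The arm moves only by the tool servo_tool, never from a script. Its argument "steps" is text: rows parted by semicolons, each of 5 numbers parted by spaces: the shift along the tool's x, y, z in m, then the turn about the tool's y in rad, then the finger opening in m, from 0 to 0.093. In form: tx ty tz yaw fingers; .... A call has 1 to 12 rows; each row is the pose to reach, as a shift and turn from the pose commanded when the call began, along the tool's axes at that moment; what a row does not reach only later rows make up. A row lasts 1/8 s, in which the tool goes at most 62.5 mm and 10.7 degrees, less where a joint would pass 70% of its speed; a pose out of reach is approached as far as the arm can. A call with a gripper value outside its range is refused whole. The fingers move at their own pace and stop on an object; "squeeze" is the grip in N (left out, the last holds). Time passes only in rows, so rows that repeat a pose let the fingers close. It gives the time, the measured TCP pose, the force and the opening at its end, in the units of the state.
- manip.state(): the state, without advancing time (a new reading comes with each control period).
- manip.capture(name): name is "scene" or "side" or "wrist"; returns a dict with "color" (420x560x3 uint8, red, green, blue), "vfov" (degrees; the focal length in pixels is half the picture's height over the tangent of half this angle, whatever the lens; pixels are square), "cx", "cy" (the principal point, pixels), "distortion" ([k1, k2, p1, p2, k3] as OpenCV has them; the pictures are not rectified), "rvec" (rotation vector, rad) and "tvec" (3), from world to camera coordinates, as OpenCV has them; the wrist camera has in their place "tool_from_camera" (4x4, takes a point from camera to tool coordinates, whose origin is the TCP and whose axes are the tool frame's). Camera axes: x right, y down, z forward; pixel columns grow to the right and rows downward; lengths in mm; the calibration is good to about 2 mm. A picture is of the moment at which its call begins: read the wrist's pose just before it. There is no depth.
- manip.hand_in(): hands the job in, once; it reports no verdict.
The state is a dict: "t": time; "qpos": joint angles; "qd": joint speeds; "joint_torque": joint torques, N m; "eef_pos": TCP position; "orientation": TCP orientation; "contact_force": force on the tool from outside, world axes, zero at the start; "ft_torque": the same for the moment, N m; "gripper_width": finger opening in mm.
Only numpy, scipy, OpenCV 4.12 (cv2) and the standard library are available. Lean on these libraries where they do the work, as an engineer would, in place of code of your own. Each camera call takes 0.05 s, during which the arm holds its last target. There are 200 camera calls.

## Working session

There is one attempt and no reset: what is moved stays moved. The work goes in short steps, Python scripts to look and compute and a tool call to move; the robot and the scene stay as the last step left them, time stands still between calls to the robot, and variables do not carry over. Pictures are saved under pics/ and viewed, on a budget of 10 in all, crops included, one or two more only if the job needs it, and the job is handed in when it is done.

Besides the shell and the picture viewer there is one more tool, called as name(argument=value, ...) on one line, values as JSON. servo_tool: Moves the arm, as the interface text tells. Its arguments: {"type":"object","properties":{"steps":{"type":"string"},"squeeze":{"type":"number"}},"required":["steps"]}

```bash
ls; mkdir -p pics
cat > h.py <<'E'
import numpy as np, cv2
from cell import manip
from scipy.spatial.transform import Rotation as R
def cam(c,st=None):
    h=c["color"].shape[0]; f=h/2/np.tan(np.radians(c["vfov"])/2)
    K=np.array([[f,0,c["cx"]],[0,f,c["cy"]],[0,0,1.]])
    if "rvec" in c:
        Rm=cv2.Rodrigues(np.array(c["rvec"],float))[0]; t=np.array(c["tvec"],float).ravel()
        return K,np.array(c["distortion"],float),Rm.T,-Rm.T@t
    T=np.array(c["tool_from_camera"]); Rt=R.from_rotvec(st["orientation"]).as_matrix()
    return K,np.array(c["distortion"],float),Rt@T[:3,:3],Rt@T[:3,3]+np.array(st["eef_pos"])
def ray(C,p):
    K,d,A,o=C
    n=cv2.undistortPoints(np.array(p,float).reshape(-1,1,2),K,d).reshape(-1,2)
    return o,(A@np.c_[n,np.ones(len(n))].T).T
def plane(C,p,z):
    o,v=ray(C,p); return o+v*((z-o[2])/v[:,2])[:,None]
def proj(C,P):
    K,d,A,o=C; r=cv2.Rodrigues(A.T)[0]
    return cv2.projectPoints(np.array(P,float).reshape(-1,1,3),r,-A.T@o,K,d)[0].reshape(-1,2)
def save(c,n): cv2.imwrite("pics/"+n,cv2.cvtColor(c["color"],cv2.COLOR_RGB2BGR))
E
python3 - <<'E'
from h import *
import pickle
st=manip.state(); print(st)
ims={}
for n in ("scene","side","wrist"):
    c=manip.capture(n); ims[n]=c
    C=cam(c,st); print(n,C[3].round(0),C[2][:,2].round(2))
pickle.dump((st,ims),open("im0.pkl","wb"))
for n in ims: save(ims[n],n+"0.png")
E
```

```text
pics
{'t': 0.0, 'qpos': array([-8.53912611e-02,  1.31152184e-01,  1.48929728e+00, -1.85438148e-05,
        1.52300770e+00, -8.53968538e-02]), 'qd': array([-7.97570590e-06, -2.12994102e-04,  7.88341104e-04,  3.26797549e-04,
        6.18491631e-04,  9.81092805e-06]), 'joint_torque': array([-1.61290725e-03, -5.59853125e+01, -4.91755986e+01,  7.67333270e-02,
        3.59135563e-02, -2.97389461e-04]), 'eef_pos': array([5.99451803e+02, 6.78470757e-02, 2.36582909e+02]), 'orientation': array([-1.57065526e+00,  1.45516138e-03,  1.46536481e-03]), 'contact_force': array([-1.48818183, -0.71100482,  0.20206656]), 'ft_torque': array([-0.01471856,  0.02088674, -0.02228741]), 'gripper_width': 92.94138291303288}
scene [1002. -553.  674.] [-0.47  0.55 -0.68]
side [  15. -803.  996.] [ 0.45  0.55 -0.71]
wrist [600.  75. 383.] [-0.   -0.27 -0.96]
```

View pics/scene0.png

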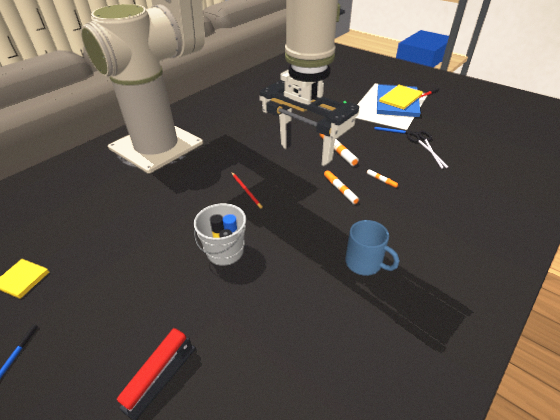

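View pics/side0.png

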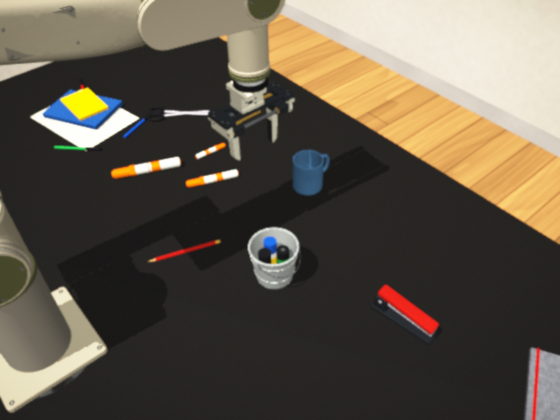

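View pics/wrist0.png

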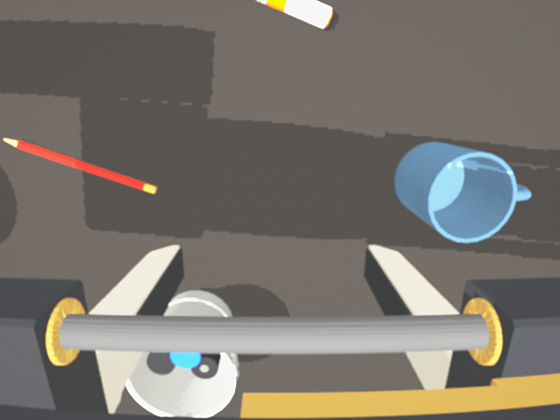

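Scene view: the markers are a big one at (345,150), the middle one at (340,187) and a small one at (382,178). The bucket is at (222,235), the mug at (368,248) and the stapler at (155,370). Side view: the middle marker is at (212,178) and the bucket at (273,257). Wrist view: the bucket is at (185,355), partly hidden by the gripper, and the marker's tail end is at (300,10).

Run:
```python
from h import *
import pickle
st,ims=pickle.load(open("im0.pkl","rb"))
def blobs(n):
    c=ims[n]; C=cam(c,st); hsv=cv2.cvtColor(c["color"],cv2.COLOR_RGB2HSV)
    org=cv2.inRange(hsv,(8,150,130),(22,255,255)); wh=cv2.inRange(hsv,(0,0,150),(180,60,255))
    m=cv2.morphologyEx(org|wh,cv2.MORPH_CLOSE,np.ones((3,3)))
    k,lab,s,cen=cv2.connectedComponentsWithStats(m)
    for i in range(1,k):
        if s[i,4]<60: continue
        q=plane(C,[cen[i]],10)[0]
        if not(300<q[0]<950 and abs(q[1])<500): continue
        ys,xs=np.where(lab==i); P=plane(C,np.c_[xs,ys],10)[:,:2]
        ctr=P.mean(0); u=np.linalg.svd(P-ctr,full_matrices=False)[2]
        t=(P-ctr)@u.T; io=org[ys,xs]>0
        e=[ctr+u[0]*t[:,0].min(),ctr+u[0]*t[:,0].max()]
        print(n,cen[i].round(),s[i,4],"c",ctr.round(0),"L,W",np.ptp(t,axis=0).round(0),"ends",np.round(e,0).tolist(),"orangefrac",io.mean().round(2),"orange ctr",P[io].mean(0).round(0) if io.any() else None)
for n in ims: blobs(n)
# bucket rim by ellipse-ish: print bright gray comps in scene/side at z=100
for n,(u,v) in (("scene",(221,222)),("side",(273,243))):
    C=cam(ims[n]); print(n,"rim ctr guess",plane(C,[(u,v)],100).round(0))
for n,(u,v) in (("scene",(368,232)),("side",(308,158))):
    C=cam(ims[n]); print(n,"mug rim",plane(C,[(u,v)],92).round(0))
```

```text
scene [360. 126.] 1806 c [455. 509.] L,W [607. 232.] ends [[411.0, 839.0], [491.0, 237.0]] orangefrac 0.04 orange ctr [488. 338.]
scene [433. 153.] 169 c [716. 498.] L,W [155.  29.] ends [[655.0, 549.0], [773.0, 450.0]] orangefrac 0.0 orange ctr None
scene [382. 178.] 174 c [658. 291.] L,W [104.  25.] ends [[604.0, 296.0], [708.0, 286.0]] orangefrac 0.48 orange ctr [679. 289.]
scene [341. 186.] 334 c [587. 187.] L,W [160.  30.] ends [[511.0, 218.0], [659.0, 156.0]] orangefrac 0.43 orange ctr [563. 196.]
scene [220. 232.] 1438 c [ 458. -148.] L,W [211. 129.] ends [[382.0, -73.0], [532.0, -222.0]] orangefrac 0.01 orange ctr [ 456. -161.]
side [246.  98.] 627 c [903. 443.] L,W [191. 137.] ends [[920.0, 568.0], [895.0, 378.0]] orangefrac 0.02 orange ctr [965. 412.]
side [274. 126.] 108 c [874. 265.] L,W [130.  19.] ends [[910.0, 309.0], [828.0, 208.0]] orangefrac 0.0 orange ctr None
side [231. 141.] 246 c [727. 292.] L,W [187.  47.] ends [[755.0, 384.0], [701.0, 205.0]] orangefrac 0.0 orange ctr None
side [210. 150.] 171 c [655. 296.] L,W [102.  26.] ends [[705.0, 293.0], [603.0, 299.0]]
[... 1290 characters left out ...]
frac 0.0 orange ctr None
wrist [394. 402.] 333 c [ 763. -304.] L,W [62. 44.] ends [[731.0, -292.0], [789.0, -314.0]] orangefrac 0.4 orange ctr [ 761. -303.]
wrist [344. 403.] 148 c [ 694. -302.] L,W [38. 26.] ends [[703.0, -286.0], [685.0, -319.0]] orangefrac 0.4 orange ctr [ 695. -302.]
wrist [267. 408.] 104 c [ 591. -309.] L,W [29. 22.] ends [[582.0, -301.0], [603.0, -321.0]] orangefrac 0.34 orange ctr [ 592. -310.]
wrist [364. 409.] 85 c [ 722. -314.] L,W [21. 19.] ends [[712.0, -309.0], [732.0, -317.0]] orangefrac 0.4 orange ctr [ 722. -314.]
scene rim ctr guess [[ 512. -182.  100.]]
side rim ctr guess [[ 510. -172.  100.]]
scene mug rim [[771.   0.  92.]]
side mug rim [[777.   5.  92.]]
```

servo_tool(steps="-0.045 -0.01 -0.05 0 0.093; -0.089 -0.02 -0.10 0 0.093; -0.089 -0.02 -0.15 0 0.093; -0.089 -0.02 -0.18 0 0.093; -0.089 -0.02 -0.18 0 0.093; -0.089 -0.02 -0.18 0 0.093")

```text
t: 0.9
eef_pos: [510.9, -179.4, 257.3]
orientation: [-1.57, 0.001, 0.0]
contact_force: [0.9, 0.2, 0.0]
gripper_width: 93.0
```

Run:
```python
from h import *
import pickle
st=manip.state(); c=manip.capture("wrist"); save(c,"w1.png"); pickle.dump((st,c),open("w1.pkl","wb")); print(st["eef_pos"],st["orientation"])
```

```text
[ 510.90283932 -179.38678525  257.28983809] [-1.57001848e+00  5.95551919e-04  3.24872986e-04]
```

View pics/w1.png

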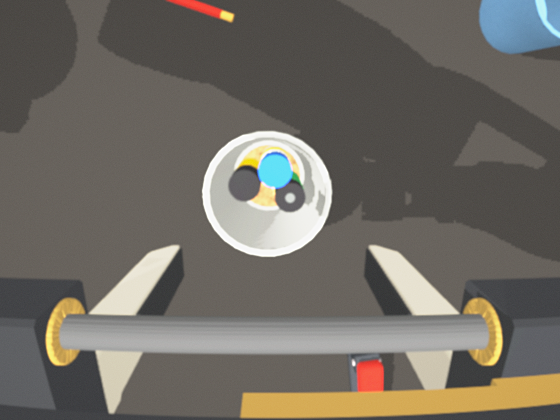

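The bucket rim ring is centred near (267,194). The object tops are at blue (275,170), black left (244,184) and black right (290,196). Bare cork shows at (265,198), so the gap is towards the bottom of the image (-y).

Run:
```python
from h import *
import pickle
st,c=pickle.load(open("w1.pkl","rb")); C=cam(c,st)
hsv=cv2.cvtColor(c["color"],cv2.COLOR_RGB2HSV)
m=cv2.inRange(hsv,(0,0,130),(180,50,255)); m[265:]=0; m[:120]=0; m[:,:190]=0; m[:,345:]=0
k=cv2.findContours(m,cv2.RETR_EXTERNAL,cv2.CHAIN_APPROX_NONE)[0]; k=max(k,key=cv2.contourArea)
P=plane(C,k.reshape(-1,2),100)[:,:2]
def circ(P):
    A=np.c_[2*P,np.ones(len(P))]; s=np.linalg.lstsq(A,(P**2).sum(1),rcond=None)[0]; return s[:2],np.sqrt(s[2]+s[:2]@s[:2])
b,r=circ(P); print("rim",b.round(1),"R",r.round(1))
def cir(mask,z,name):
    kk=cv2.findContours(mask,cv2.RETR_EXTERNAL,cv2.CHAIN_APPROX_NONE)[0]
    for q in kk:
        if cv2.contourArea(q)<60: continue
        p=cv2.convexHull(q).reshape(-1,2)
        cc,rr=circ(plane(C,p,z)[:,:2]); d=cc-b; print(name,cc.round(1),"R",rr.round(1),"off",d.round(1),np.hypot(*d).round(1),np.degrees(np.arctan2(d[1],d[0])).round(0))
roi=np.zeros_like(m); cv2.circle(roi,(267,190),58,255,-1)
blue=cv2.inRange(hsv,(90,130,180),(108,255,255))&roi; dark=cv2.inRange(hsv,(0,0,0),(180,255,90))&roi
dark=cv2.morphologyEx(dark,cv2.MORPH_OPEN,np.ones((5,5)))
for z in (72,80,88): cir(blue,z,f"blue{z}"); cir(dark,z,f"dark{z}")
cork=cv2.inRange(hsv,(10,50,120),(28,200,255))&roi
ys,xs=np.where(cork); Q=plane(C,np.c_[xs,ys],6)[:,:2]
print("cork mean off",(Q.mean(0)-b).round(1),"extent",(Q.min(0)-b).round(0),(Q.max(0)-b).round(0))
for ang in range(0,360,15):
    p=np.r_[b+24*np.array([np.cos(np.radians(ang)),np.sin(np.radians(ang))]),6]
    u=proj(C,[p])[0].round().astype(int); print(ang,u,cork[u[1]-2:u[1]+3,u[0]-2:u[0]+3].mean().round(0),end="; ")
im=cv2.resize(c["color"][120:265,190:345],None,fx=4,fy=4,interpolation=cv2.INTER_CUBIC); cv2.imwrite("pics/w1c.png",im[:,:,::-1])
```

```text
rim [ 505.2 -179.7] R 57.1
blue72 [ 512.6 -161.8] R 16.1 off [ 7.4 17.9] 19.4 68.0
blue80 [ 512.6 -160.4] R 15.7 off [ 7.3 19.3] 20.7 69.0
blue88 [ 512.5 -159. ] R 15.3 off [ 7.3 20.7] 22.0 71.0
cork mean off [-1.8  0.2] extent [-35. -34.] [35. 35.]
0 [289 176] 0.0; 15 [289 171] 0.0; 30 [287 166] 0.0; 45 [283 161] 0.0; 60 [279 158] 0.0; 75 [274 156] 0.0; 90 [268 155] 0.0; 105 [263 156] 10.0; 120 [257 158] 245.0; 135 [253 161] 31.0; 150 [250 166] 51.0; 165 [248 171] 0.0; 180 [247 176] 0.0; 195 [248 182] 0.0; 210 [250 187] 0.0; 225 [253 191] 0.0; 240 [258 194] 224.0; 255 [263 196] 255.0; 270 [268 197] 255.0; 285 [274 196] 194.0; 300 [279 194] 0.0; 315 [283 191] 0.0; 330 [286 187] 0.0; 345 [289 182] 0.0;
```

View pics/w1c.png

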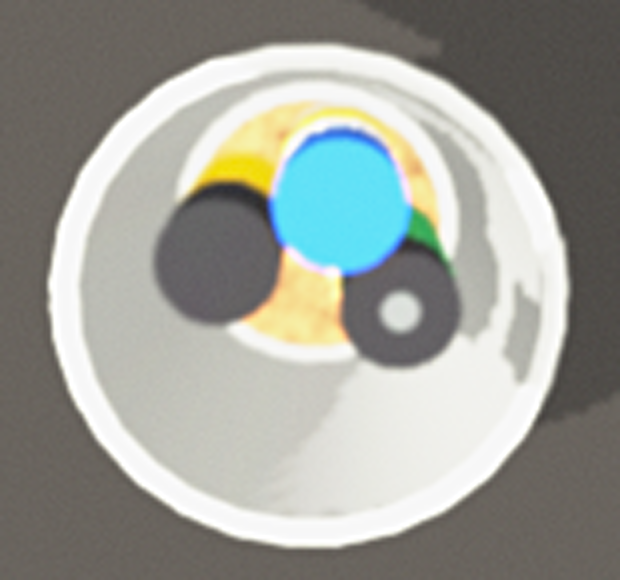

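Run:
```python
from h import *
import pickle
st,c=pickle.load(open("w1.pkl","rb")); C=cam(c,st)
b=np.array([505.2,-179.7])
# rim ellipse outer edge from crop reading
e=np.array([(49,290),(568,290),(312,42),(305,548)])/4+[190,120]
print("rim",plane(C,e,100).round(1).tolist())
for n,p in (("blue",(341,202)),("left",(217,255)),("right",(402,310))):
    for z in (72,80,88):
        d=plane(C,[np.array(p)/4+[190,120]],z)[0,:2]-b; print(n,z,d.round(1),np.hypot(*d).round(1),np.degrees(np.arctan2(d[1],d[0])).round(0))
# cork outer circle (white ring inner edge): crop points
for p in ((320,85),(180,190),(458,225),(320,362)): print("floor rim",plane(C,[np.array(p)/4+[190,120]],6).round(1))
```

```text
rim [[448.6, -176.3, 100.0], [562.7, -176.3, 100.0], [506.7, -122.9, 100.0], [504.6, -237.6, 100.0]]
blue 72 [ 7.7 18. ] 19.6 67.0
blue 80 [ 7.7 19.4] 20.9 68.0
blue 88 [ 7.7 20.8] 22.1 70.0
left 72 [-21.8   5.3] 22.4 166.0
left 80 [-21.1   7. ] 22.2 162.0
left 88 [-20.4   8.7] 22.2 157.0
right 72 [22.4 -8.2] 23.9 -20.0
right 80 [22.  -6.2] 22.9 -16.0
right 88 [21.6 -4.2] 22.0 -11.0
floor rim [[ 507.4 -140.3    6. ]]
floor rim [[ 467.8 -169.6    6. ]]
floor rim [[ 546.4 -179.6    6. ]]
floor rim [[ 507.1 -220.1    6. ]]
```

servo_tool(steps="0.02 0 0.05 -0.15 0.093; 0.04 0 0.1 -0.3 0.093; 0.06 0.02 0.15 -0.45 0.093; 0.08 0.04 0.2 -0.6 0.093; 0.1 0.06 0.25 -0.75 0.093; 0.12 0.08 0.3 -0.9 0.06; 0.128 0.1 0.347 -1.05 0.06; 0.128 0.107 0.347 -1.187 0.06; 0.128 0.107 0.347 -1.187 0.06; 0.128 0.107 0.347 -1.187 0.06; 0.128 0.107 0.347 -1.187 0.06")

```text
t: 2.33
eef_pos: [639.4, 166.7, 151.6]
orientation: [-1.368, -0.921, 0.919]
contact_force: [-0.1, 0.4, 0.2]
gripper_width: 60.2
```

```bash
cat > look.py <<'E'
from h import *
import sys
st=manip.state(); c=manip.capture("wrist"); save(c,sys.argv[1]); C=cam(c,st)
Rt=R.from_rotvec(st["orientation"]).as_matrix(); print(st["eef_pos"].round(1),Rt.round(3).tolist())
hsv=cv2.cvtColor(c["color"],cv2.COLOR_RGB2HSV)
org=cv2.inRange(hsv,(8,150,130),(22,255,255)); wh=cv2.inRange(hsv,(0,0,170),(180,50,255))
m=cv2.morphologyEx(org|wh,cv2.MORPH_CLOSE,np.ones((3,3)))
k,lab,s,cen=cv2.connectedComponentsWithStats(m)
for i in range(1,k):
    if s[i,4]<800: continue
    ys,xs=np.where(lab==i); P=plane(C,np.c_[xs,ys],10)[:,:2]; ctr=P.mean(0); u=np.linalg.svd(P-ctr,full_matrices=False)[2]
    t=(P-ctr)@u.T; print(s[i],"c",ctr.round(1),"L,W",np.ptp(t,axis=0).round(0),"ends",[(ctr+u[0]*x).round(1).tolist() for x in (t[:,0].min(),t[:,0].max())],"ang",np.degrees(np.arctan2(u[0,1],u[0,0])).round(1))
E
python3 look.py w2.png
```

```text
[639.4 166.7 151.6] [[0.377, 0.001, -0.926], [0.926, 0.0, 0.377], [0.001, -1.0, -0.001]]
[ 388    0   40   40 1383] c [545.1 313.4] L,W [36. 33.] ends [[545.5, 295.8], [544.6, 332.1]] ang 91.6
[ 257   31   32  191 2995] c [600.3 181.7] L,W [150.  24.] ends [[517.3, 215.6], [656.0, 158.9]] ang -22.2
[ 405  101   39  116 1424] c [642.6 295.5] L,W [100.  17.] ends [[605.8, 298.6], [705.2, 290.1]] ang -4.9
[ 124  245  297  146 8664] c [756.2 122.3] L,W [288. 148.] ends [[675.0, 3.3], [837.2, 241.0]] ang 55.7
[ 336  245   68   71 2462] c [744.1 217.1] L,W [94. 35.] ends [[696.4, 205.9], [788.0, 227.3]] ang 13.1
[ 153  352  227   65 5744] c [825.5  63.1] L,W [237.  85.] ends [[776.7, -23.0], [893.6, 183.2]] ang 60.4
```

View pics/w2.png

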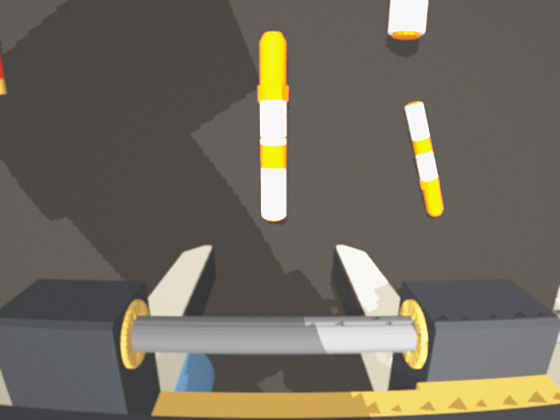

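Clear view: the target marker runs from its cap at (272,32) to its tail at (273,218), centred between the fingers. The ray-cast length of 150 mm is consistent with 145 mm.

servo_tool(steps="-0.001 0.04 -0.002 0 0.05; -0.001 0.08 -0.002 0 0.05; -0.001 0.11 -0.002 0 0.05; -0.001 0.12 -0.002 0 0.05; -0.001 0.129 -0.002 0 0.05; -0.001 0.129 -0.002 0 0.05; -0.001 0.129 -0.002 0 0.0; -0.001 0.129 -0.002 0 0.0; -0.001 0.129 -0.002 0 0.0; -0.001 0.129 -0.002 0 0.0; -0.001 0.129 -0.002 0 0.0", squeeze=5)

```text
t: 3.75
eef_pos: [640.7, 165.4, 22.0]
orientation: [-1.367, -0.922, 0.922]
contact_force: [0.1, 0.4, 1.7]
gripper_width: 19.7
```

servo_tool(steps="0 -0.01 0.001 0 0.0; 0 -0.02 0.002 0 0; 0 -0.03 0.004 0 0; 0 -0.04 0.006 0 0; 0 -0.05 0.01 0 0; 0 -0.06 0.014 0 0; 0 -0.06 0.014 0 0; 0 -0.06 0.014 0 0", squeeze=3)

```text
t: 4.75
eef_pos: [627.4, 170.6, 81.5]
orientation: [-1.367, -0.922, 0.922]
contact_force: [-0.0, 1.0, 0.0]
gripper_width: 19.8
```

Run:
```python
from h import *
st=manip.state(); print(st["eef_pos"],st["contact_force"])
a=manip.capture("scene"); b=manip.capture("side"); 
A=a["color"][90:230,250:430]; B=b["color"][90:230,130:310]
im=np.hstack([cv2.resize(x,None,fx=2.2,fy=2.2,interpolation=cv2.INTER_CUBIC) for x in (A,B)]); cv2.imwrite("pics/s3.png",im[:,:,::-1])
```

```text
[627.43371549 170.58787237  81.51668161] [-0.01644533  1.01692404  0.00118281]
```

View pics/s3.png

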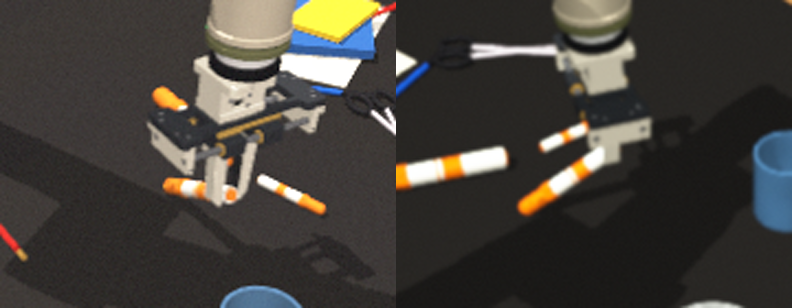

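The marker pivots in the light grip: in the side crop it slopes from the grip at (600,155) down to the cap at (525,208). I'll lift further so it hangs.

servo_tool(steps="0 -0.012 0.006 0 0.0; 0 -0.025 0.015 0 0; 0 -0.038 0.03 0 0; 0 -0.05 0.05 0 0; 0 -0.06 0.07 0 0; 0 -0.07 0.09 0 0; 0 -0.08 0.10 0 0;0 -0.09 0.105 0 0;0 -0.12 0.105 0 0; 0 -0.12 0.105 0 0; 0 -0.12 0.105 0 0; 0 -0.12 0.105 0 0")

```text
t: 6.35
eef_pos: [529.6, 209.5, 200.2]
orientation: [-1.366, -0.92, 0.923]
contact_force: [-0.2, 0.2, -0.6]
gripper_width: 20.0
```

```bash
cat > tilt.py <<'E'
from h import *
import sys
# fit marker axis by plane intersection across scene & side; point ends by triangulation of axis ends
st=manip.state(); p=st["eef_pos"]; print(p.round(1),st["contact_force"].round(2),st["gripper_width"])
ims=[]; res=[]
for n in ("scene","side"):
    c=manip.capture(n); C=cam(c); hsv=cv2.cvtColor(c["color"],cv2.COLOR_RGB2HSV)
    org=cv2.inRange(hsv,(5,150,110),(23,255,255))
    lo=proj(C,[p-[0,0,150],p,p+[0,0,20]]); 
    roi=np.zeros_like(org); cv2.line(roi,*[tuple(map(int,q)) for q in lo[:2]],255,90); o=org&roi
    k,lab,s,cen=cv2.connectedComponentsWithStats(o)
    cand=[i for i in range(1,k) if s[i,4]>40]
    print(n,"tcp px",lo[1].round(),"below",lo[0].round(),[(cen[i].round().tolist(),int(s[i,4]),s[i,:4].tolist()) for i in cand])
    x0,y0=np.clip((lo[1]-[90,60]).astype(int),0,[380,240]); ims.append(cv2.resize(c["color"][y0:y0+180,x0:x0+180],(396,396),interpolation=cv2.INTER_CUBIC)); print("crop origin",x0,y0)
cv2.imwrite("pics/"+sys.argv[1],np.hstack(ims)[:,:,::-1])
E
python3 tilt.py s4.png
```

```text
[529.6 209.5 200.2] [-0.2   0.25 -0.6 ] 20.00152186675874
scene tcp px [334. 114.] below [329. 163.] [([341.0, 82.0], 62, [328, 77, 29, 10]), ([322.0, 136.0], 152, [311, 129, 24, 15]), ([340.0, 149.0], 50, [336, 145, 11, 9])]
crop origin 243 53
side tcp px [181. 127.] below [189. 172.] [([172.0, 143.0], 54, [168, 139, 10, 10]), ([220.0, 146.0], 59, [214, 142, 12, 9]), ([157.0, 163.0], 149, [151, 153, 15, 19])]
crop origin 90 67
```

View pics/s4.png

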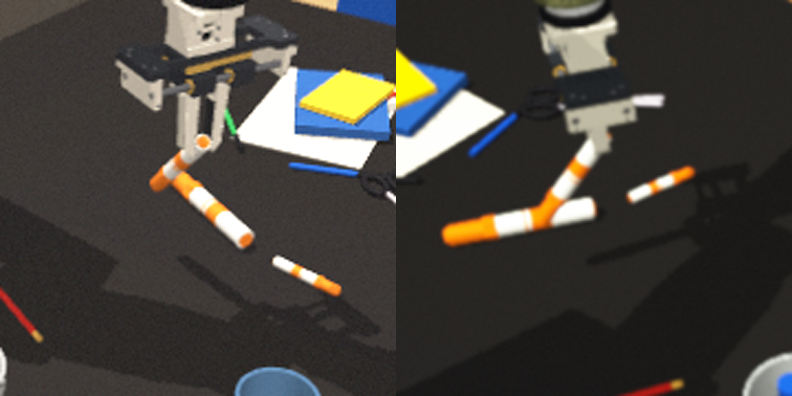

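The marker hangs in the grip but has stuck at about 45-55°. Side crop: grip (600,140), cap (541,218). I'll use a sharp start and soft stop, moving up and towards the cap side, to swing it further down.

servo_tool(steps="0 -0.044 0.044 0 0; 0 -0.088 0.085 0 0; 0 -0.12 0.105 0 0; 0 -0.14 0.115 0 0; 0 -0.15 0.12 0 0; 0 -0.15 0.11 0 0; 0 -0.14 0.09 0 0; 0 -0.12 0.06 0 0; 0 -0.09 0.02 0 0; 0 -0.06 -0.02 0 0; 0 -0.03 -0.06 0 0; 0 -0.03 -0.06 0 0")

```text
t: 7.95
eef_pos: [585.7, 183.8, 223.8]
orientation: [-1.365, -0.91, 0.927]
contact_force: [-1.0, 0.8, -0.3]
gripper_width: 19.8
```

```bash
cat >> tilt.py <<'E'
# tilt within the tool y-z plane from the orange cap centroid: intersect rays with that plane
Rt=R.from_rotvec(st["orientation"]).as_matrix(); nx=Rt[:,0]
def on(C,q):
    o,v=ray(C,[q]); v=v[0]; t=((p-o)@nx)/(v@nx); d=Rt.T@(o+t*v-p); return d
for n in ("scene","side"):
    c=manip.capture(n); C=cam(c); hsv=cv2.cvtColor(c["color"],cv2.COLOR_RGB2HSV)
    org=cv2.inRange(hsv,(5,150,110),(23,255,255)); k,lab,s,cen=cv2.connectedComponentsWithStats(org)
    for i in range(1,k):
        if s[i,4]<30: continue
        d=on(C,cen[i]); a=d[1:]-[12,0]; r=np.hypot(*a)
        if r<170 and a[0]>-20: print(n,cen[i].round(),int(s[i,4]),"dist",r.round(0),"deg below horizontal",np.degrees(np.arctan2(a[0],a[1])).round(0))
E
python3 tilt.py s5.png
```

```text
[585.7 183.8 223.8] [-0.99  0.77 -0.3 ] 19.835689199541896
scene tcp px [348. 116.] below [342. 167.] [([356.0, 82.0], 66, [344, 78, 29, 9]), ([326.0, 135.0], 121, [319, 129, 16, 15]), ([345.0, 138.0], 57, [341, 135, 10, 8]), ([341.0, 159.0], 135, [336, 147, 11, 22])]
crop origin 257 55
side tcp px [204. 115.] below [210. 161.] [([207.0, 133.0], 52, [202, 130, 10, 7]), ([220.0, 146.0], 62, [214, 142, 12, 9]), ([209.0, 154.0], 105, [204, 147, 10, 15])]
crop origin 114 54
scene [326. 135.] 122 dist 121.0 deg below horizontal 46.0
scene [346. 136.] 55 dist 42.0 deg below horizontal 93.0
scene [342. 157.] 140 dist 107.0 deg below horizontal 89.0
side [206. 131.] 51 dist 38.0 deg below horizontal 90.0
side [213. 150.] 170 dist 101.0 deg below horizontal 97.0
```

It now hangs vertical (about 90° in both views), and the cap centre is about 106 mm below the grip, as expected. I'll firm the grip slightly and carry it above the gap.

servo_tool(steps="0 0 0 0 0; 0 -0.02 0 0 0; -0.02 -0.05 -0.003 0.1 0; -0.05 -0.062 -0.01 0.22 0; -0.095 -0.062 -0.018 0.36 0; -0.14 -0.062 -0.025 0.5 0; -0.19 -0.062 -0.033 0.64 0; -0.24 -0.062 -0.04 0.78 0; -0.29 -0.062 -0.048 0.92 0; -0.33 -0.062 -0.055 1.04 0; -0.37 -0.062 -0.062 1.14 0; -0.391 -0.062 -0.065 1.187 0", squeeze=6)

```text
t: 9.65
eef_pos: [499.4, -201.3, 296.2]
orientation: [-1.573, 0.001, -0.005]
contact_force: [-0.5, -0.4, -0.3]
gripper_width: 20.1
```

servo_tool(steps="0 0 0 0 0; 0 0 0 0 0; 0 0 0 0 0")

```text
t: 10.02
eef_pos: [500.0, -198.5, 294.2]
orientation: [-1.571, -0.002, 0.001]
contact_force: [0.4, 0.7, 0.1]
gripper_width: 20.0
```

```bash
python3 tilt.py s6.png
python3 - <<'E'
from h import *
st=manip.state(); print(st["orientation"]); c=manip.capture("wrist"); save(c,"w6.png")
E
```

```text
[ 500.  -198.5  294.2] [0.43 0.75 0.05] 19.984673375052534
scene tcp px [197. 147.] below [209. 208.] [([201.0, 175.0], 87, [195, 170, 12, 10]), ([206.0, 200.0], 177, [198, 191, 14, 19])]
crop origin 107 86
side tcp px [275. 187.] below [277. 239.] [([279.0, 155.0], 87, [265, 146, 32, 19]), ([277.0, 210.0], 61, [272, 206, 10, 8]), ([277.0, 231.0], 121, [272, 224, 11, 16])]
crop origin 185 126
scene [201. 175.] 88 dist 49.0 deg below horizontal 95.0
scene [206. 200.] 179 dist 113.0 deg below horizontal 92.0
side [277. 188.] 30 dist 12.0 deg below horizontal -109.0
side [276. 210.] 60 dist 51.0 deg below horizontal 92.0
side [277. 231.] 122 dist 114.0 deg below horizontal 91.0
[-1.57073854e+00 -8.72716946e-04  8.69143006e-04]
```

View pics/s6.png

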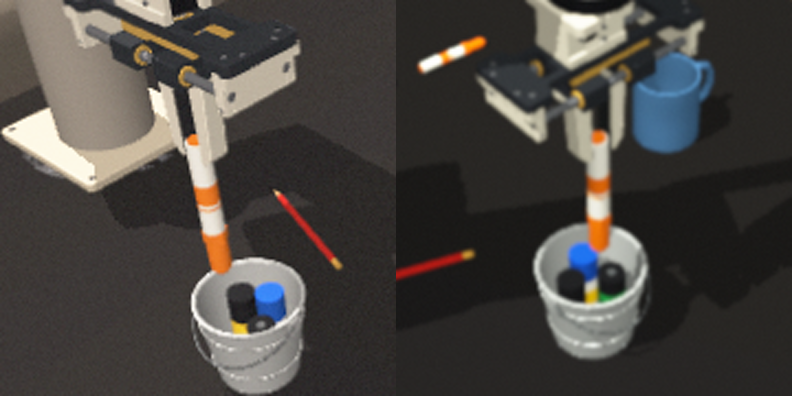

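Scene crop: the marker is vertical, cap down, with the cap tip at (221,270), above the bucket's near side. Side crop: the cap tip is at (598,248), over the bucket and beyond the tops. I'll triangulate the cap.

```bash
cat > tri.py <<'E'
from h import *
def tri(px):
    A=[];B=[]
    for n,q in px:
        o,v=ray(cam(manip.capture(n)),[q]); v=v[0]/np.linalg.norm(v[0]); M=np.eye(3)-np.outer(v,v); A.append(M);B.append(M@o)
    X=np.linalg.lstsq(np.vstack(A),np.hstack(B),rcond=None)[0]
    return X.round(1),[ (np.linalg.norm(a@X-b)).round(1) for a,b in zip(A,B)]
def orange(lo,z):
    # centroids of orange blobs near a point
    out={}
    for n in ("scene","side"):
        c=manip.capture(n); hsv=cv2.cvtColor(c["color"],cv2.COLOR_RGB2HSV)
        k,lab,s,cen=cv2.connectedComponentsWithStats(cv2.inRange(hsv,(5,150,110),(23,255,255)))
        q=proj(cam(c),[lo])[0]; out[n]=[(cen[i].round(1).tolist(),s[i].tolist()) for i in range(1,k) if s[i,4]>15 and np.linalg.norm(cen[i]-q)<60]
    return out
E
python3 - <<'E'
from tri import *
o=orange([500,-200,180],0); print(o)
print(manip.state()["eef_pos"])
print("cap",tri([("scene",(206,200)),("side",(277,231))]))
print("band",tri([("scene",(201,175)),("side",(276.5,210))]))
E
```

```text
{'scene': [([193.9, 149.4], [192, 147, 5, 6, 19]), ([200.6, 174.9], [195, 170, 12, 10, 88]), ([205.5, 200.3], [198, 191, 14, 20, 180])], 'side': [([268.3, 170.3], [265, 168, 6, 7, 16]), ([276.7, 187.7], [274, 185, 6, 6, 28]), ([276.6, 210.3], [272, 207, 10, 8, 62]), ([277.1, 231.5], [271, 224, 12, 16, 123])]}
[ 499.68684139 -199.21991207  293.57611765]
cap (array([ 499.7, -200.7,  169.4]), [np.float64(0.5), np.float64(0.5)])
band (array([ 499.4, -201.2,  232.3]), [np.float64(0.2), np.float64(0.2)])
```

The cap and band both triangulate to (499.5, -201), so the marker is vertical, with its tip at z≈144. The gap is at about (498.5, -203). I'll descend gently.

servo_tool(steps="-0.001 0 -0.002 0 0; -0.001 0.01 -0.002 0 0; -0.001 0.02 -0.002 0 0; -0.001 0.03 -0.002 0 0; -0.001 0.04 -0.002 0 0; -0.001 0.045 -0.002 0 0; -0.001 0.048 -0.002 0 0; -0.001 0.051 -0.002 0 0; -0.001 0.054 -0.002 0 0; -0.001 0.057 -0.002 0 0; -0.001 0.06 -0.002 0 0; -0.001 0.06 -0.002 0 0")

```text
t: 12.08
eef_pos: [498.5, -201.4, 233.3]
orientation: [-1.57, 0.0, 0.0]
contact_force: [0.5, -0.0, -0.8]
gripper_width: 19.7
```

```bash
python3 look.py w7.png | head -1
```

```text
[ 498.5 -201.4  233.3] [[1.0, -0.001, -0.0], [0.0, 0.0, 1.0], [-0.001, -1.0, 0.0]]
```

View pics/w7.png

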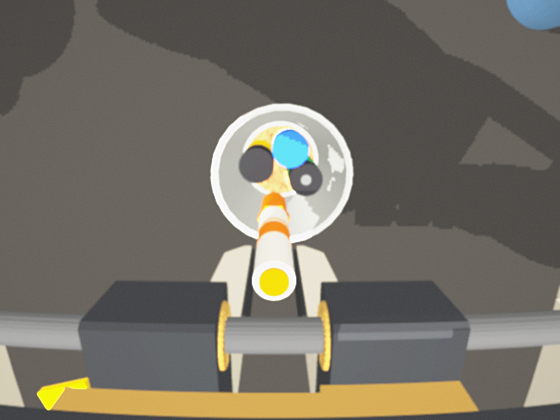

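The cap tip at (273,197) is entering the opening between the two black tops at (256,163) and (305,178), and there's no contact force. I'll continue down.

servo_tool(steps="0 0.004 0 0 0; 0 0.008 0 0 0; 0 0.012 0 0 0; 0 0.016 0 0 0; 0 0.02 0 0 0; 0 0.024 0 0 0; 0 0.028 0 0 0; 0 0.032 0 0 0; 0 0.032 0 0 0")

```text
t: 13.25
eef_pos: [498.4, -201.3, 201.2]
orientation: [-1.57, 0.001, 0.001]
contact_force: [-0.2, -0.2, -0.2]
gripper_width: 19.5
```

servo_tool(steps="0 0.004 0 0 0; 0 0.008 0 0 0; 0 0.012 0 0 0; 0 0.016 0 0 0; 0 0.02 0 0 0; 0 0.024 0 0 0; 0 0.028 0 0 0; 0 0.032 0 0 0; 0 0.035 0 0 0; 0 0.035 0 0 0")

```text
t: 14.5
eef_pos: [498.5, -201.3, 166.3]
orientation: [-1.571, 0.0, 0.0]
contact_force: [-0.7, -1.1, -1.0]
gripper_width: 19.9
```

Run:
```python
from tri import *
print(orange([499,-201,150],0)); print(manip.state()["contact_force"],manip.state()["eef_pos"])
```

```text
{'scene': [([183.2, 165.6], [176, 162, 16, 9, 29]), ([216.1, 165.6], [212, 164, 8, 5, 17]), ([203.2, 202.8], [202, 200, 4, 6, 16]), ([208.9, 223.7], [204, 220, 10, 8, 56])], 'side': [([290.0, 201.7], [282, 197, 17, 10, 32]), ([273.6, 211.9], [268, 207, 13, 10, 32]), ([278.2, 233.6], [276, 231, 5, 6, 25]), ([279.1, 252.9], [275, 250, 9, 7, 47])]}
[-0.23308056  0.99270882 -0.86251146] [ 498.68179088 -201.45917604  166.71477623]
```

servo_tool(steps="0 0.002 0 0 0; 0 0.004 0 0 0; 0 0.006 0 0 0; 0 0.008 0 0 0; 0 0.008 0 0 0")

```text
t: 15.22
eef_pos: [498.5, -201.4, 158.4]
orientation: [-1.571, 0.0, 0.0]
contact_force: [0.1, 0.6, -0.1]
gripper_width: 19.8
```

servo_tool(steps="0 0.0015 0 0 0; 0 0.003 0 0 0; 0 0.003 0 0 0")

```text
t: 15.6
eef_pos: [498.5, -201.4, 155.5]
orientation: [-1.571, 0.0, 0.0]
contact_force: [0.8, -1.0, 0.3]
gripper_width: 20.0
```

Run:
```python
from tri import *
o=orange([499,-201,100],0); print(o); print(manip.state()["contact_force"],manip.state()["eef_pos"])
```

```text
{'scene': [([259.0, 205.0], [257, 203, 5, 5, 16]), ([203.7, 206.6], [202, 204, 4, 6, 18]), ([209.7, 227.3], [205, 223, 10, 8, 54])], 'side': [([290.3, 205.6], [282, 201, 17, 10, 30]), ([273.5, 216.1], [268, 212, 12, 8, 29]), ([278.1, 237.0], [276, 235, 5, 5, 21]), ([279.1, 256.3], [275, 253, 9, 7, 45])]}
[-0.07195761  0.09467452 -0.35158566] [ 498.66026681 -201.43924703  155.63138128]
```

servo_tool(steps="0 0.001 0 0 0; 0 0.002 0 0 0; 0 0.002 0 0 0")

```text
t: 16.08
eef_pos: [498.6, -201.4, 153.5]
orientation: [-1.571, 0.0, 0.0]
contact_force: [0.8, -0.4, -0.6]
gripper_width: 20.0
```

servo_tool(steps="0 0.001 0 0 0; 0 0.002 0 0 0; 0 0.002 0 0 0")

```text
t: 16.45
eef_pos: [499.4, -201.9, 152.8]
orientation: [-1.572, -0.002, -0.002]
contact_force: [0.0, 0.2, 5.4]
gripper_width: 19.8
```

Run:
```python
from tri import *
F=[]
for i in range(6): F.append(manip.state()["contact_force"]); manip.capture("scene")
print(np.mean(F,0).round(2),manip.state()["eef_pos"])
o=orange([499,-201,100],0); print(o)
o2={n:sorted(o[n],key=lambda b:np.hypot(*(np.array(b[0])-r)))[0][0] for n,r in (("scene",(204,207)),("side",(278,237)))}
print("tail face?",tri(list(o2.items())))
o2={n:sorted(o[n],key=lambda b:np.hypot(*(np.array(b[0])-r)))[0][0] for n,r in (("scene",(210,228)),("side",(279,257)))}
print("band",tri(list(o2.items())))
```

```text
[-0.11  0.53  5.11] [ 499.43263304 -201.86608435  152.8600513 ]
{'scene': [([183.1, 170.9], [178, 168, 10, 7, 16]), ([216.8, 171.4], [213, 169, 9, 6, 18]), ([210.0, 228.2], [205, 224, 10, 8, 53])], 'side': [([282.7, 211.5], [268, 201, 32, 21, 64]), ([278.9, 237.9], [277, 236, 5, 5, 21]), ([277.8, 257.5], [271, 254, 13, 10, 58])]}
tail face? (array([ 514.9, -202.4,  119.1]), [np.float64(16.6), np.float64(16.6)])
band (array([ 497.4, -203.3,   88.2]), [np.float64(0.0), np.float64(0.0)])
```

There's 5 N of floor contact at the expected height: TCP 153, and the band is at z 88, which puts the tip on the bottom. I'll ease the preload, release and retreat.

servo_tool(steps="0 -0.001 0 0 0; 0 -0.001 0 0 0; 0 -0.001 0 0 0.022; 0 -0.001 0 0 0.026; 0 -0.001 0 0 0.032; 0 -0.001 0 0 0.04; 0 -0.001 0 0 0.05; 0 -0.001 0 0 0.05")

```text
t: 18.05
eef_pos: [498.6, -201.4, 152.6]
orientation: [-1.571, 0.0, 0.0]
contact_force: [-0.0, -0.4, -0.2]
gripper_width: 49.6
```

servo_tool(steps="0 -0.01 0 0 0.05; 0 -0.025 0 0 0.05; 0 -0.05 0 0 0.05; 0 -0.08 0 0 0.05; 0 -0.11 0 0 0.05; 0 -0.14 0 0 0.05; 0 -0.14 0 0 0.05; 0 -0.14 0 0 0.05")

```text
t: 19.05
eef_pos: [498.6, -201.4, 292.6]
orientation: [-1.571, -0.0, -0.0]
contact_force: [-0.4, -0.2, -0.1]
gripper_width: 49.8
```

Run:
```python
from h import *
st=manip.state(); print(st["t"],st["eef_pos"],st["contact_force"])
a=manip.capture("scene")["color"][160:300,150:290]; b=manip.capture("side")["color"][185:325,205:345]; w=manip.capture("wrist")["color"][60:340,140:420]
im=np.hstack([cv2.resize(x,(266,266),interpolation=cv2.INTER_CUBIC) for x in (a,b,w)]); cv2.imwrite("pics/s8.png",im[:,:,::-1])
```

```text
19.05 [ 498.56614097 -201.44567743  292.56181743] [-0.41399228 -0.18046402 -0.05653735]
```

View pics/s8.png

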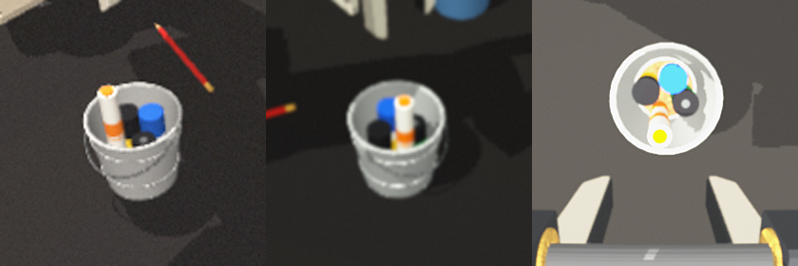

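The marker stands cap down in the free gap, with its tail up at (107,92) in the scene crop and the cap on the cork at the bottom. The bucket is upright and the gripper is clear, so I'm handing in.

```bash
python3 -c "
from cell import manip
print(manip.hand_in(), manip.state()['t'])"
```

```text
the job is handed in; nothing more can be done
the job is handed in; nothing more can be done
```

The middle-sized marker is back in the bucket, standing cap down in the free gap. I handed the job in with the clock at about 19 s of the 72 s allowed.

**How it went:**
- I gripped the marker lightly near its tail and lifted it. It stuck at roughly 45–55°, so I gave it one brisk swing, and it then hung vertical.
- I lowered it into the gap. There was no sideways or early contact, only noise of about 1 N, until a gentle 5 N touch at the height expected for the bottom.
- I let go only after that touch, then raised the gripper straight up.

**Last checks:**
- The final pictures show the marker upright in the gap, leaning slightly against the wall. The bucket is standing, and its three other things are still in it.
- The gripper is open, about 140 mm above where it let go, and the force reading is at noise level.
- The mug and stapler were never approached.

**Not fully confirmed:**
- The marker slid about 7 mm lower in the grip while it was carried, and I allowed for that when lowering it.
- One triangulation of the tail just before release mismatched blobs (16 mm residual), so I ignored it. The orange band put the cap tip near z = 0, against the true bottom at 6 mm.
- I judged by eye that the bucket hadn't moved and did not measure it again.

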